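Unlock the trailer coupler and hold the tongue off its ball

TASK

On the hitch stand, swing the steel hasp (blue pull tab) up off its catch and right over backwards so that it stays open, then pull the yellow latch tab sideways against its spring until the latch is out from under the ball, and lift the tongue off the ball. Finish still holding the tongue up, motionless, with a good 30 mm of air between the lowest part of the coupler and the top of the ball; the tongue falls if let go. Leave the other things on the bench where they are.

Things in the scene. Friction and masses are not known exactly. Their poses are not given: they have to be found in the camera images.
- hitch: Hitch stand fixed to the bench: grey base plate 430x120x8 mm, steel ball on a post, two blue pivot brackets 103 high; carries tongue, red coupler, latch and hasp. Origin on the bench under the ball's axis. +x runs along the tongue from pivot to ball and nose; +y is the latch's pull direction, always within 26 degrees of straight towards the robot (world -x); +z up.
- latch_tab (a point): Centre of the yellow latch tab, an upright block on the coupler's top over the ball: 12 mm thick along the pull (hitch y), 28 along the tongue, 111 to 151 mm above the bench (this point at 131, tongue down). The flat steel latch plate under it has its top at 111. The tab is carried by the tongue: gripping it also lifts the tongue.
- latch (a joint): Slide of the latch along hitch +y, m: 0 closed (pawl hooked under the ball), 0.018 at the stop. Past about 0.009 the pawl clears the ball; pull to 0.014 or more. Spring: about 8 N at 0, 14 N at the stop; springs shut when let go. While the hasp is down it lies across the tab's path and the latch moves only about 2 mm.
- hasp_tab (a point): Middle of the blue pull tab at the hasp's free end: 20 mm wide along hitch y, 16 along the hasp, 116 to 143.5 mm above the bench when shut (this point at 131.5). Shut, it lies 56 mm ahead of the ball's axis (hitch x) and 18 mm to hitch +y, just beyond the coupler's nose. It turns with the hasp.
- hasp_hinge (a point): Hasp's hinge axis, parallel to hitch y, on the coupler's rear top: 50 mm behind the ball's axis, 18 mm to hitch +y, 113.5 mm above the bench. Strap 20 wide, 5 thick, 114 long; the pull tab's middle is 106 mm along it from the hinge and 18 above its mid-plane. A slot near its end sits over a small fixed staple (the catch).
- hasp (a joint): Hasp angle, rad: 0 = shut, flat over the catch; grows as the free end swings up and back towards the tongue's pivot; past about 1.6 it falls open by its own weight to the stop at 2.3; short of that it falls shut. Light: 80 g, almost no friction.
- tongue (a joint): Tongue angle, rad: 0 = down on the ball, grows as the nose rises, stop at 0.8. Held at 0.36 the coupler's lowest part is about 55 mm above the ball's top. It takes about 4 to 8 N at the latch tab to lift, and it falls when let go. With the latch closed it lifts only about 2 mm.
- tongue_pivot (a point): The tongue's pivot axis, parallel to hitch y, 300 mm behind the ball's axis, 75 mm above the bench. The latch tab's centre circles it at about 305 mm radius. The tongue is a dark 40x40 mm square tube ending in the red coupler box: 102 long, 64 wide, top at 107 mm, from 60 mm behind to 42 mm ahead of the ball's axis.
- coupler_foot (a point): Lowest point of the coupler: underside of the latch pawl beside the ball. 49 mm above the bench when the tongue is down; must end more than 130 mm up. It is on the tongue and does not move with the latch.
- ball_top (a point): Top of the steel hitch ball (50 mm diameter, centre 75 mm above the bench): 100 mm above the bench.
- padlock: Bystander, leave alone: brass padlock lying on its side, body 42x36x20 (mm). Origin at its underside's centre (tools: at mid length).
- spare_ball: Bystander, leave alone: spare steel hitch ball standing on its foot, 50 wide, 67 high (mm). Origin at its underside's centre (tools: at mid length).
- wrench: Bystander, leave alone: steel wrench lying flat, 180 long (mm). Origin at its underside's centre (tools: at mid length).
- grease_tin: Bystander, leave alone: green jar with red cap, 72 wide, 70 high, (mm). Origin at its underside's centre (tools: at mid length).
- screwdriver: Bystander, leave alone: screwdriver with orange handle, lying, about 200 long (mm). Origin at its underside's centre (tools: at mid length).
- mug: Bystander, leave alone: blue mug, 80 wide, 90 high (mm). Origin at its underside's centre (tools: at mid length).

How it is judged:
By the outcome, as a careful person would: the job done as asked, in the order asked, and still so for the second after the job is handed in, while the arm keeps its last pose, push and grip.
It also fails if it takes over 48 s, if anything falls off the work surface, if the arm or the gripper's body presses on something with over 40 N, if the wrist force passes 120 N, or if a joint passes its speed limit or range.

ROBOT

A 6-joint arm with a two-finger parallel gripper is mounted at the origin on the work surface. World frame = base frame: x ahead of the robot, y to its left, z up, the work surface at z = 0. Lengths are in m, angles in rad, forces in N, time in s.
With the tool pointing down it reaches from about 0.325 to 0.775 m from the base axis. Payload 9.3 kg.
Tool frame: the origin (TCP) lies midway between the tips of the shut fingers; the grasp point (between the pads) lies 19 mm behind it; z points along the fingers, y is the direction in which the jaws open and shut (so a half turn about z gives the same grasp; the last joint's range is limited). The gripper opens to 85 mm and grips with 20 to 120 N. Pads are 22 mm wide; open, the fingers measure 114 mm over their backs; the gripper's body (76 mm by 85 mm) begins 54 mm behind the grasp point. The pads swing forward as they close: fully open they stand 13 mm farther back than shut.
Start: joints at [0.958, 0.259, 0.021, 1.334, 0, 1.418], TCP at [0.244, 0.493, 0.199] pointing down, gripper open.
Joint ranges: [-3.04, 3.04], [-0.91, 1.82], [-1.04, 1.36], [-1.92, 1.95], [-1.52, 1.45], [-3.14, 3.14]. Speed limits (rad/s): [2.22, 2.22, 2.79, 3.14, 3.14, 3.14].

INTERFACE

Orientations are given as a unit quaternion [w, x, y, z].
In Python, from bench import manip, eyes, ticket gives the robot as it stands.
- The arm moves only by the shell command python3 -m jog 'ROWS' [OPENING]. ROWS is a JSON object of lists of equal length, an entry for each row: "xyz": the shift along the world's x, y, z in m, a list of three; "twist": the turn, a rotation vector about the world's x, y, z in rad, a list of three. In form: {"xyz": [[tx, ty, tz], ...], "twist": [[wx, wy, wz], ...]}. A call has 1 to 8 rows; each row is the pose to reach, as a shift and turn from the pose measured when the call began; what a row does not reach only later rows make up. A row lasts 1/12 s, in which the tool goes at most 41.7 mm and 7.16 degrees, less where a joint would pass 70% of its speed; a pose out of reach is approached as far as the arm can. A call with a gripper value outside its range is refused whole. OPENING is the opening, from -1 (shut) to 1 (fully open), set as the call begins (- or left out, the last holds). The fingers move at their own pace and stop on an object; the grip force is fixed at half the most. Time passes only in rows, so rows that repeat a pose let the fingers close. It gives the time, the measured TCP pose, the force and the opening at its end, in the units of the state.
- manip.read_state(): the state, without advancing time (a new reading comes with each control period).
- eyes.capture(name): name is "side" or "top" or "wrist"; returns the picture (400x640x3 uint8, blue, green, red); there is no depth.
- eyes.get_calibration(name): a dict with "vfov" (degrees; the focal length in pixels is half the picture's height over the tangent of half this angle, whatever the lens; pixels are square), "cx", "cy" (the principal point, pixels), "camera_from_world" (4x4, takes a point from world to camera coordinates). Camera axes: x right, y down, z forward; pixel columns grow to the right and rows downward; lengths in m; the calibration is good to about 2 mm. A picture is of the moment at which its call begins: read the wrist's pose just before it. get_calibration takes no time and is no camera call; for the wrist camera it gives the pose at the moment of the call.
- ticket.job_done(): hands the job in, once; it reports no verdict.
The state is a dict: "clock": time; "joint_positions": joint angles; "qd": joint speeds; "joint_efforts": joint torques, N m; "ee_pos": TCP position; "eef_rot": TCP orientation; "ft_force": force on the tool from outside, world axes, zero at the start; "ft_torque": the same for the moment, N m; "finger_gap": finger opening in m.
Only numpy, scipy, OpenCV 4.12 (cv2) and the standard library are available. Lean on these libraries where they do the work, as an engineer would, in place of code of your own. Each camera call takes 0.05 s, during which the arm holds its last target. There are 200 camera calls.

## Working session

There is one attempt and no reset: what is moved stays moved. The work goes in short steps, Python scripts to look and compute and a shell command to move; the robot and the scene stay as the last step left them, time stands still between calls to the robot, and variables do not carry over. Pictures are saved under pics/ and viewed, about 8 in all and at most 12, crops included, and the job is handed in when it is done.

```bash
ls; mkdir -p pics; python3 - <<'E'
from bench import manip, eyes
import cv2,numpy as np
print(manip.read_state())
for n in("top","side"):
    cv2.imwrite(f"pics/{n}0.png",eyes.capture(n)); c=eyes.get_calibration(n); print(n,c)
print(eyes.get_calibration("wrist"))
E
```

```text
pics
{'clock': 0.0, 'joint_positions': array([ 9.58385431e-01,  2.59168902e-01,  2.07395294e-02,  1.33372429e+00,
       -9.57469663e-06,  1.41818338e+00]), 'qd': array([-1.08845040e-03, -1.30614579e-03,  2.10313878e-04,  2.77504364e-04,
       -8.31067093e-04, -7.43906604e-06]), 'joint_efforts': array([-4.12143800e-04, -5.55648386e+01,  3.44523311e+01,  1.35981457e-02,
       -1.73933659e-04,  1.40164718e-05]), 'ee_pos': array([0.24388377, 0.49258468, 0.19817012]), 'eef_rot': array([-2.48871839e-04,  2.27879100e-01,  9.73689199e-01, -6.31405042e-04]), 'ft_force': array([-0.20866101, -0.56102366, -0.31234066]), 'ft_torque': array([ 0.00471786, -0.03985598, -0.02835236]), 'finger_gap': 0.08520128735684951}
top {'vfov': 55.991481478277635, 'cx': 316.89194432002114, 'cy': 196.1509230703009, 'camera_from_world': array([[-0.12611928, -0.99200742, -0.00390068,  0.0847571 ],
       [-0.97163685,  0.12432045, -0.20116229,  0.58446435],
       [ 0.20003942, -0.0215804 , -0.97955016,  0.81765096],
       [ 0.        ,  0.        ,  0.        ,  1.        ]])}
side {'vfov': 49.88107676079099, 'cx': 317.550266799853, 'cy': 197.09467888519345, 'camera_from_world': array([[ 0.97504014, -0.22132378, -0.01767774, -0.56044375],
       [-0.16504413, -0.66923351, -0.72449082,  0.18277797],
       [ 0.14851651,  0.70932524, -0.68905773,  1.00271789],
       [ 0.        ,  0.        ,  0.        ,  1.        ]])}
{'vfov': 67.65820243508982, 'cx': 315.7193876796088, 'cy': 197.57621661983234, 'camera_from_world': array([[ 0.44305351,  0.89649291, -0.00201326, -0.54953616],
       [ 0.86285478, -0.42581773,  0.27232497, -0.0357499 ],
       [ 0.24328012, -0.12239168, -0.96220323,  0.37988179],
       [ 0.        ,  0.        ,  0.        ,  1.        ]])}
```

View pics/top0.png

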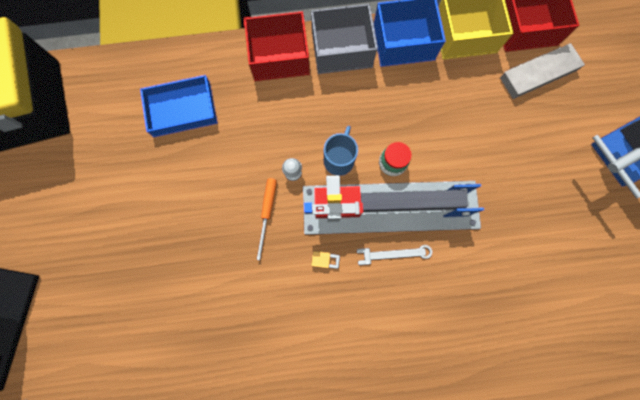

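View pics/side0.png

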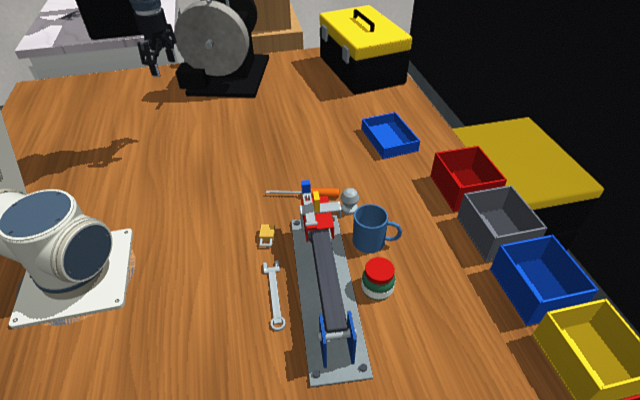

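The top view shows the hitch with its nose to the left (+y): yellow tab at about (334,197), blue tab at (308,208) and brackets near (466,198). In the side view the yellow tab is at (316,203) and the blue tab at (306,187).

```bash
cat > h.py <<'E'
import cv2,numpy as np
from bench import manip,eyes
from scipy.spatial.transform import Rotation as R
def ray(c,u,v):
    f=200/np.tan(np.radians(c["vfov"]/2)); T=c["camera_from_world"]
    d=T[:3,:3].T@np.array([(u-c["cx"])/f,(v-c["cy"])/f,1]); return -T[:3,:3].T@T[:3,3],d
def plane(c,u,v,z):
    o,d=ray(c,u,v); return o+d*(z-o[2])/d[2]
def tri(c1,p1,c2,p2):
    (o1,d1),(o2,d2)=ray(c1,*p1),ray(c2,*p2)
    s=np.linalg.lstsq(np.c_[d1,-d2],o2-o1,rcond=None)[0]; a,b=o1+d1*s[0],o2+d2*s[1]
    return (a+b)/2,np.linalg.norm(a-b)
def proj(c,p):
    f=200/np.tan(np.radians(c["vfov"]/2)); q=c["camera_from_world"]@np.r_[p,1]
    return np.array([c["cx"]+f*q[0]/q[2],c["cy"]+f*q[1]/q[2]])
def blobs(im,col,box,amin=8):
    lo,hi={"y":((22,130,90),(35,255,255)),"b":((105,130,50),(125,255,255))}[col]
    m=cv2.inRange(cv2.cvtColor(im,cv2.COLOR_BGR2HSV),lo,hi); k=np.zeros_like(m); x0,y0,x1,y1=box; k[y0:y1,x0:x1]=m[y0:y1,x0:x1]
    n,_,s,ce=cv2.connectedComponentsWithStats(k)
    return [(ce[i].round(1),s[i].tolist()) for i in range(1,n) if s[i][4]>=amin]
def hitch(o,yaw,p):  # hitch->world
    return np.r_[o,0]+R.from_euler("z",yaw).apply(p)
E
python3 - <<'E'
from h import *
t=cv2.imread("pics/top0.png");s=cv2.imread("pics/side0.png")
print("ty",blobs(t,"y",(320,175,350,215)));print("tb",blobs(t,"b",(295,180,325,235)));print("tbr",blobs(t,"b",(430,170,500,225)))
print("sy",blobs(s,"y",(300,185,335,225)));print("sb",blobs(s,"b",(290,170,325,225)));print("sbr",blobs(s,"b",(300,300,370,375)))
cv2.imwrite("pics/crop0.png",np.hstack([cv2.resize(t[165:245,290:370],None,fx=5,fy=5,interpolation=2),cv2.resize(s[165:245,275:355],None,fx=5,fy=5,interpolation=2)]))
E
```

```text
ty [(array([333.9, 197.6]), [328, 194, 13, 8, 79])]
tb [(array([307.9, 207.7]), [305, 203, 7, 10, 67])]
tbr [(array([465.1, 186.5]), [451, 185, 29, 6, 95]), (array([462.2, 211.2]), [445, 208, 38, 8, 143])]
sy [(array([316. , 197.3]), [313, 191, 6, 15, 60])]
sb [(array([305.5, 186.1]), [301, 180, 9, 13, 102])]
sbr [(array([351.3, 337.5]), [347, 311, 9, 53, 274]), (array([322.9, 340.6]), [319, 314, 8, 54, 229])]
```

View pics/crop0.png

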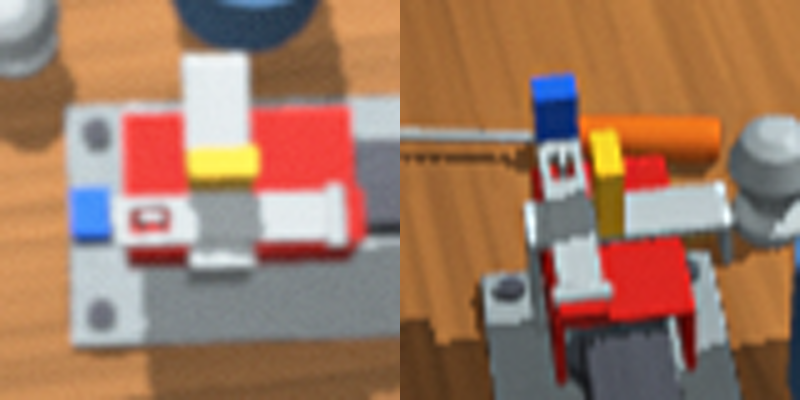

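The crop shows the hasp strap lying shut, with the blue tab at the nose and the yellow tab standing beside the strap.

```bash
python3 - <<'E'
from h import *
from scipy.optimize import least_squares
T=eyes.get_calibration("top");S=eyes.get_calibration("side")
print("yellow",tri(T,(333.9,197.6),S,(316,197.3)));print("blue",tri(T,(307.9,207.7),S,(305.5,186.1)))
print("br",tri(T,(465.1,186.5),S,(351.3,337.5)),tri(T,(462.2,211.2),S,(322.9,340.6)))
yt=plane(T,334,196.5,.151);print("ytop",yt)
obs=[(T,(334.3,196.9),(0,0,.146)),(S,(316,197.3),(0,0,.133)),(T,(307.9,207.7),(.056,.018,.137)),(S,(305.5,186.1),(.056,.018,.1315))]
f=lambda p:np.concatenate([proj(c,hitch(p[:2],p[2],q))-uv for c,uv,q in obs])
r=least_squares(f,[.55,.05,1.6]);print(r.x,r.fun.round(1))
o,y=r.x[:2],r.x[2]
for nm,q in dict(piv=(-.3,0,.075),nose=(.115,0,.008),c1=(.06,.06,.008)).items(): print(nm,hitch(o,y,q).round(3),proj(T,hitch(o,y,q)),proj(S,hitch(o,y,q)))
for n,p,z in(("mug",(340,153),.09),("spare",(292,168),.06),("padlock",(324,261),.02),("tin",(397,155),.07)): print(n,plane(T,*p,z).round(3))
E
```

```text
yellow (array([ 0.56718498, -0.02313914,  0.14325341]), np.float64(0.002767262122871026))
blue (array([0.55458286, 0.03381212, 0.13030566]), np.float64(0.0019381936639098728))
br (array([ 0.56638347, -0.33267252,  0.0690908 ]), np.float64(0.0024563295121536326)) (array([ 0.5133732 , -0.31973893,  0.05583451]), np.float64(0.0004705245833455517))
ytop [ 0.56655901 -0.02310303  0.151     ]
[ 0.56833889 -0.02205747  1.51451385] [-1.  -0.7 -0.1  3.  -0.6 -0.4 -0.9 -0.5]
piv [ 0.551 -0.322  0.075] [462.72636349 193.34543016] [342.71988836 332.09347269]
nose [0.575 0.093 0.008] [284.36358052 210.77976061] [309.81516466 204.59779475]
c1 [0.512 0.041 0.008] [308.33968052 233.58916762] [289.98037584 222.42112094]
mug [ 0.678 -0.055  0.09 ]
spare [0.665 0.06  0.06 ]
padlock [0.442 0.012 0.02 ]
tin [ 0.663 -0.189  0.07 ]
```

```bash
python3 -m jog '{"xyz":[[0.155,-0.23,0.06],[0.155,-0.23,0.06],[0.155,-0.23,0.06],[0.155,-0.23,0.06],[0.155,-0.23,0.06],[0.31,-0.46,0.06],[0.31,-0.46,0.06],[0.31,-0.46,0.06]],"twist":[[0,0,-1.18],[0,0,-1.18],[0,0,-1.18],[0,0,-1.18],[0,0,-1.18],[0,0,-1.18],[0,0,-1.18],[0,0,-1.18]]}'
```

```text
clock: 0.77
ee_pos: [0.4281, 0.2184, 0.2482]
eef_rot: [-0.0, 0.669, 0.743, -0.0]
ft_force: [0.5, 0.4, -0.1]
finger_gap: 0.0851
```

```bash
python3 -m jog '{"xyz":[[0.127,-0.185,-0.02],[0.127,-0.185,-0.02],[0.127,-0.185,-0.02],[0.127,-0.185,-0.02],[0.127,-0.185,-0.02],[0.127,-0.185,-0.02],[0.127,-0.185,-0.02],[0.127,-0.185,-0.02]],"twist":[[0,0,-0.17],[0,0,-0.17],[0,0,-0.17],[0,0,-0.17],[0,0,-0.17],[0,0,-0.17],[0,0,-0.17],[0,0,-0.17]]}'
python3 - <<'E'
from h import *
c=eyes.get_calibration("wrist");im=eyes.capture("wrist");cv2.imwrite("pics/w1.png",im);np.save("w1.npy",c,allow_pickle=True)
for q in("y","b"):
  for ce,s in blobs(im,q,(0,0,640,400),60): print(q,ce,s,plane(c,*ce,.151 if q=="y" else .1435).round(4))
for y in(1.47,1.51,1.55):
  o=np.array([.5683,-.022]);print(y,[proj(c,hitch(o,y,p)).round(0).tolist() for p in((0,0,.151),(.056,.018,.1435),(-.3,.06,.008))])
print(manip.read_state()["joint_positions"])
E
```

```text
clock: 1.43
ee_pos: [0.5552, 0.0324, 0.2272]
eef_rot: [-0.001, 0.73, 0.683, -0.001]
ft_force: [0.0, 0.1, -0.2]
finger_gap: 0.0854
y [332.9 253.7] [327, 241, 13, 27, 322] [ 0.5668 -0.0247  0.151 ]
b [315.1 189.8] [304, 178, 23, 24, 503] [0.5543 0.0355 0.1435]
b [430.  232.4] [388, 199, 93, 75, 3615] [ 0.6586 -0.0124  0.1435]
b [609.8 335.8] [569, 301, 71, 85, 2758] [ 0.8487 -0.1402  0.1435]
1.47 [[334.0, 251.0], [317.0, 190.0], [284.0, 376.0]]
1.51 [[334.0, 251.0], [315.0, 190.0], [291.0, 378.0]]
1.55 [[334.0, 251.0], [312.0, 191.0], [299.0, 379.0]]
[-9.12431192e-02  2.63898794e-01  1.01887730e-01  1.41100304e+00
  5.44842442e-04  1.54541722e+00]
```

View pics/w1.png

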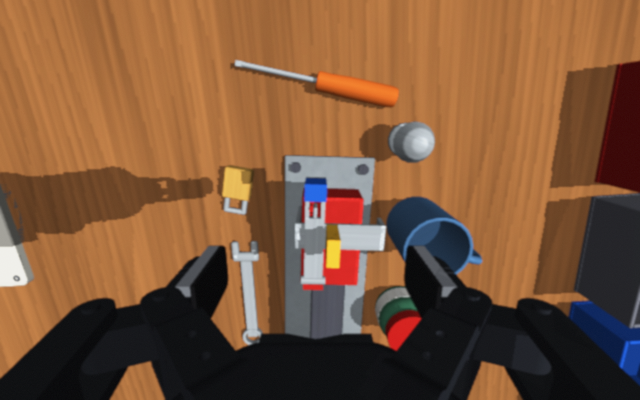

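The wrist view shows the blue tab at (315,190), the yellow tab at (333,250) and the plate's long edge vertical near column 285. That gives a yaw of about 1.475. The jaws are aligned, so I'll go down on the blue tab.

```bash
python3 -m jog '{"xyz":[[0,0.003,-0.03],[0,0.003,-0.06],[0,0.003,-0.09],[0,0.003,-0.108],[0,0.003,-0.108],[0,0.003,-0.108]],"twist":[[0,0,-0.03],[0,0,-0.03],[0,0,-0.03],[0,0,-0.03],[0,0,-0.03],[0,0,-0.03]]}' && python3 -m jog '{"xyz":[[0,0,0],[0,0,0],[0,0,0],[0,0,0],[0,0,0],[0,0,0],[0,0,0],[0,0,0]],"twist":[[0,0,0],[0,0,0],[0,0,0],[0,0,0],[0,0,0],[0,0,0],[0,0,0],[0,0,0]]}' -1
```

```text
clock: 1.98
ee_pos: [0.5539, 0.0376, 0.12]
eef_rot: [-0.001, 0.74, 0.673, -0.001]
ft_force: [-0.4, -0.5, 0.6]
finger_gap: 0.0855
clock: 2.65
ee_pos: [0.5539, 0.0375, 0.12]
eef_rot: [-0.001, 0.74, 0.673, -0.001]
ft_force: [-0.2, -0.0, 0.0]
finger_gap: 0.0002
```

The jaws shut completely and missed the tab, so I need to look.

```bash
python3 - <<'E'
from h import *
t=eyes.capture("top");s=eyes.capture("side");w=eyes.capture("wrist")
a=cv2.resize(t[140:260,260:380],(400,400),interpolation=2);b=cv2.resize(s[130:250,250:370],(400,400),interpolation=2)
cv2.imwrite("pics/m1.png",np.hstack([a,b]));print(manip.read_state())
cv2.imwrite("pics/m1w.png",w)
E
```

```text
{'clock': 2.8, 'joint_positions': array([-8.39547670e-02,  3.03700837e-01, -1.18702321e-01,  1.15175943e+00,
        7.60553861e-04,  1.58114302e+00]), 'qd': array([ 0.00208982, -0.00093248, -0.00036492,  0.00106231, -0.00034983,
        0.00104481]), 'joint_efforts': array([-3.36210534e-03, -5.74760413e+01,  3.28210115e+01,  3.34882631e-02,
        2.28849050e-03,  9.07299273e-05]), 'ee_pos': array([0.55390453, 0.03753273, 0.1199629 ]), 'eef_rot': array([-0.00149196,  0.73964849,  0.67299119, -0.00086694]), 'ft_force': array([-0.30655373,  0.58669711, -0.59815002]), 'ft_torque': array([ 0.00712015, -0.01958287,  0.03242362]), 'finger_gap': -0.0003861005650639362}
```

View pics/m1.png

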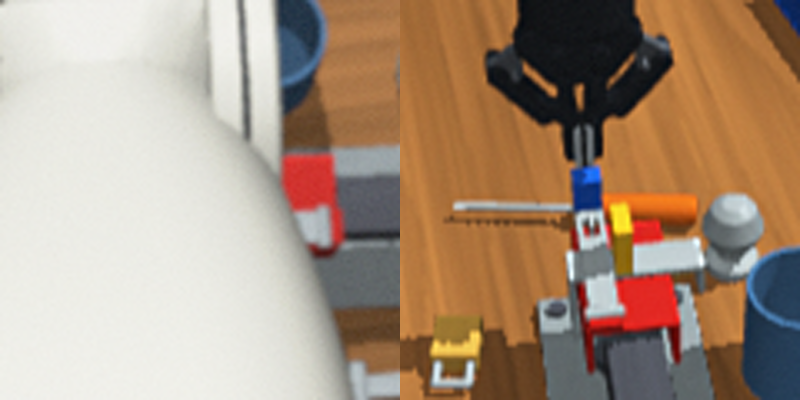

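```bash
python3 - <<'E'
from h import *
S=eyes.get_calibration("side");p=manip.read_state()["ee_pos"];print(proj(S,p),proj(S,p+[0,0,.024]))
for z in(.12,.13,.145,.16): print(z,plane(S,305.5,180,z).round(3))
w=eyes.get_calibration("wrist");print(proj(w,p),proj(w,[.555,.035,.1435]))
im=cv2.imread("pics/m1w.png");print(blobs(im,"b",(0,0,640,400),60),blobs(im,"y",(0,0,640,400),60))
E
```

```text
[304.68011176 188.45488874] [304.28965471 180.92749978]
0.12 [0.562 0.067 0.12 ]
0.13 [0.56  0.056 0.13 ]
0.145 [0.557 0.039 0.145]
0.16 [0.554 0.022 0.16 ]
[315.96262556 227.42644086] [318.17630712 247.09369454]
[(array([318.6, 229.3]), [300, 221, 36, 25, 516]), (array([479.6, 280.1]), [414, 227, 137, 113, 8653])] [(array([212.8, 228.7]), [194, 217, 33, 19, 272])]
```

View pics/m1w.png

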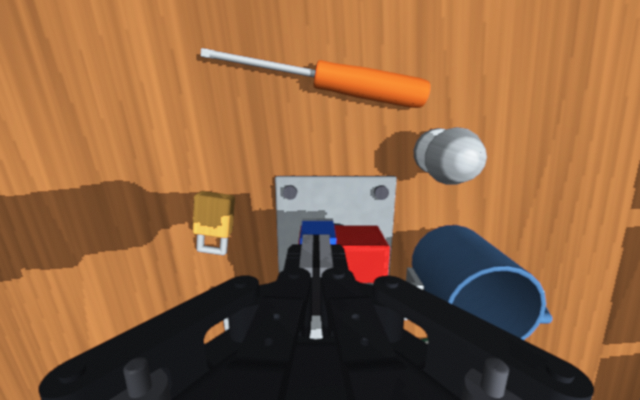

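The wrist view shows the shut fingertips at about (316,236), sitting over the blue tab's top. They seem to be higher than the reported TCP, so I'll triangulate the tips.

```bash
python3 - <<'E'
from h import *
S=eyes.get_calibration("side");w=eyes.get_calibration("wrist");p=manip.read_state()["ee_pos"]
print(tri(S,(305.5,180),w,(316,236)))
for d in(0,.01,.02,.03): print(d,proj(w,p+[0,0,d]),proj(S,p+[0,0,d]))
E
```

```text
(array([0.55595082, 0.04130986, 0.14305334]), np.float64(0.0031537596168550812))
0 [315.96262556 227.42644086] [304.68011176 188.45488874]
0.01 [315.89667291 233.59784932] [304.5189569 185.3480802]
0.02 [315.82321515 240.47153581] [304.35561432 182.19909573]
0.03 [315.74089393 248.17460639] [304.19003915 179.00707064]
```

Both views agree that the real tips are about 20 mm above the reported TCP. I'll open, go 20 mm lower and close again, watching the force.

```bash
python3 -m jog '{"xyz":[[0,0,0.01],[0,0,0.01],[0,0,0.01],[0,0,0.01],[0,0,0.01],[0,0,-0.005],[0,0,-0.02],[0,0,-0.02]],"twist":[[0,0,0],[0,0,0],[0,0,0],[0,0,0],[0,0,0],[0,0,0],[0,0,0],[0,0,0]]}' 1 && python3 -m jog '{"xyz":[[0,0,0],[0,0,0],[0,0,0],[0,0,0],[0,0,0],[0,0,0],[0,0,0],[0,0,0]],"twist":[[0,0,0],[0,0,0],[0,0,0],[0,0,0],[0,0,0],[0,0,0],[0,0,0],[0,0,0]]}' -1
```

```text
clock: 3.47
ee_pos: [0.5524, 0.0376, 0.0975]
eef_rot: [-0.003, 0.74, 0.673, -0.002]
ft_force: [-1.0, -0.2, -0.2]
finger_gap: 0.0857
clock: 4.13
ee_pos: [0.5545, 0.0375, 0.0985]
eef_rot: [-0.001, 0.74, 0.673, -0.001]
ft_force: [6.3, -0.2, 0.7]
finger_gap: 0.0182
```

Gripped: the gap is 18 mm and the force is small. Next I'll work out the hasp arc, with the tool tilting half as much as the hasp.

```bash
cat >> h.py <<'E'
def arc(ths,ph,r0,t,yaw=1.475):
    ex=np.array([np.cos(yaw),np.sin(yaw),0]);ax=np.array([np.sin(yaw),-np.cos(yaw),0])
    rot=lambda a,v:np.array([np.cos(a)*v[0]-np.sin(a)*v[1],np.sin(a)*v[0]+np.cos(a)*v[1]])
    X,W=[],[]
    for a,b in zip(ths,ph):
        d=rot(a,r0)-r0+rot(b,t)-t; X.append((ex*d[0]+[0,0,d[1]]).round(3).tolist());W.append((ax*b).round(3).tolist())
    return X,W
E
python3 - <<'E'
from h import *
th=np.radians(np.arange(1,16)*7);
X,W=arc(th,th/2,np.array([.1085,.0225]),np.array([0,-.038]))
for i,(x,w) in enumerate(zip(X,W)): print(i+1,x,w)
E
```

```text
1 [-0.0, -0.001, 0.013] [0.061, -0.006, 0.0]
2 [-0.0, -0.004, 0.026] [0.122, -0.012, 0.0]
3 [-0.001, -0.008, 0.038] [0.182, -0.018, 0.0]
4 [-0.001, -0.014, 0.049] [0.243, -0.023, 0.0]
5 [-0.002, -0.021, 0.06] [0.304, -0.029, 0.0]
6 [-0.003, -0.029, 0.069] [0.365, -0.035, 0.0]
7 [-0.004, -0.038, 0.078] [0.426, -0.041, 0.0]
8 [-0.005, -0.048, 0.084] [0.486, -0.047, 0.0]
9 [-0.006, -0.059, 0.09] [0.547, -0.053, 0.0]
10 [-0.007, -0.07, 0.094] [0.608, -0.058, 0.0]
11 [-0.008, -0.082, 0.097] [0.669, -0.064, 0.0]
12 [-0.009, -0.094, 0.098] [0.73, -0.07, 0.0]
13 [-0.01, -0.105, 0.097] [0.79, -0.076, 0.0]
14 [-0.011, -0.117, 0.095] [0.851, -0.082, 0.0]
15 [-0.012, -0.128, 0.091] [0.912, -0.088, 0.0]
```

```bash
python3 -m jog '{"xyz":[[0,-0.001,0.013],[0,-0.004,0.026],[-0.001,-0.008,0.038],[-0.001,-0.014,0.049],[-0.001,-0.014,0.049],[-0.001,-0.014,0.049]],"twist":[[0.061,-0.006,0],[0.122,-0.012,0],[0.182,-0.018,0],[0.243,-0.023,0],[0.243,-0.023,0],[0.243,-0.023,0]]}'
```

```text
clock: 4.63
ee_pos: [0.5534, 0.0222, 0.1473]
eef_rot: [-0.083, 0.735, 0.667, 0.089]
ft_force: [0.0, -4.1, -7.1]
finger_gap: 0.0181
```

```bash
python3 -m jog '{"xyz":[[-0.001,-0.007,0.011],[-0.002,-0.015,0.02],[-0.003,-0.024,0.029],[-0.004,-0.034,0.035],[-0.005,-0.045,0.041],[-0.006,-0.056,0.045],[-0.007,-0.068,0.048],[-0.007,-0.068,0.048]],"twist":[[0.061,-0.006,0],[0.122,-0.012,0],[0.182,-0.018,0],[0.243,-0.023,0],[0.304,-0.029,0],[0.365,-0.035,0],[0.426,-0.041,0],[0.426,-0.041,0]]}'
python3 - <<'E'
from h import *
print(manip.read_state()["joint_positions"])
t=eyes.capture("top");s=eyes.capture("side")
cv2.imwrite("pics/h1.png",np.hstack([cv2.resize(t[120:260,280:420],(400,400),interpolation=2),cv2.resize(s[110:250,240:380],(400,400),interpolation=2)]))
E
```

```text
clock: 5.3
ee_pos: [0.5466, -0.0479, 0.1929]
eef_rot: [-0.225, 0.699, 0.634, 0.243]
ft_force: [2.7, 1.9, -6.2]
finger_gap: 0.0178
[-0.58780838  0.4138276   0.03588513  1.55926638  0.58135187  0.97026868]
```

View pics/h1.png

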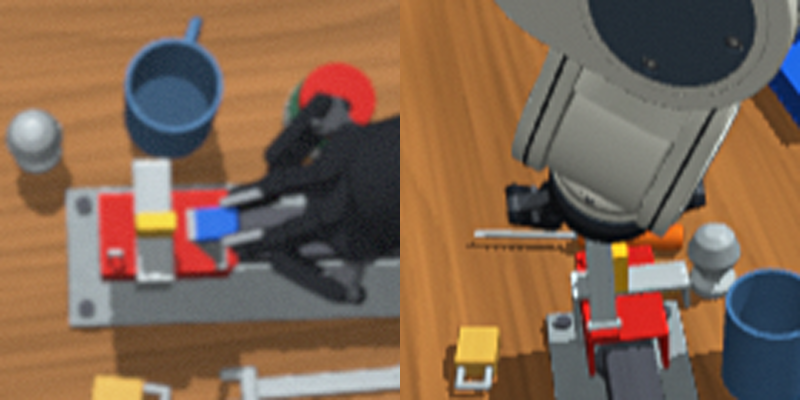

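The hasp is held and standing near 77°. I'll continue past top dead centre.

```bash
python3 -m jog '{"xyz":[[-0.001,-0.012,0.001],[-0.002,-0.023,0],[-0.003,-0.035,-0.002],[-0.004,-0.046,-0.006],[-0.005,-0.057,-0.011],[-0.005,-0.057,-0.011],[-0.005,-0.057,-0.011]],"twist":[[0.061,-0.006,0],[0.121,-0.012,0],[0.182,-0.018,0],[0.243,-0.023,0],[0.304,-0.029,0],[0.304,-0.029,0],[0.304,-0.029,0]]}'
python3 -c "
from bench import manip;print(manip.read_state()['joint_positions'])"
```

```text
clock: 5.98
ee_pos: [0.5414, -0.1019, 0.1821]
eef_rot: [-0.318, 0.654, 0.594, 0.344]
ft_force: [-1.3, 6.5, -5.9]
finger_gap: 0.0172
[-0.75418654  0.61512011  0.11658862  1.812954    0.70821393  0.62822918]
```

```bash
python3 -m jog '{"xyz":[[0,0,0],[0,0,0],[0,0,0],[0,0,0],[0,0,0],[0,0,0],[0,0,0]],"twist":[[0,0,0],[0,0,0],[0,0,0],[0,0,0],[0,0,0],[0,0,0],[0,0,0]]}' 1 && python3 -m jog '{"xyz":[[0,-0.01,0.02],[0,-0.015,0.05],[0,-0.015,0.08],[0,-0.015,0.11],[0,0,0.13],[0,0,0.13],[0,0,0.13],[0,0,0.13]],"twist":[[0,0,0],[0,0,0],[0,0,0],[-0.1,0.01,0],[-0.2,0.02,0],[-0.3,0.03,0],[-0.4,0.04,0],[-0.5,0.05,0]]}'
python3 - <<'E'
from h import *
t=eyes.capture("top");s=eyes.capture("side")
cv2.imwrite("pics/h2.png",np.hstack([cv2.resize(t[120:260,280:420],(400,400),interpolation=2),cv2.resize(s[110:250,240:380],(400,400),interpolation=2)]))
E
```

```text
clock: 6.57
ee_pos: [0.5414, -0.1018, 0.1823]
eef_rot: [-0.318, 0.654, 0.594, 0.344]
ft_force: [-0.3, -0.3, -0.0]
finger_gap: 0.0855
clock: 7.23
ee_pos: [0.5418, -0.1027, 0.3137]
eef_rot: [-0.158, 0.722, 0.653, 0.169]
ft_force: [-0.1, 0.1, 0.1]
finger_gap: 0.0854
```

View pics/h2.png

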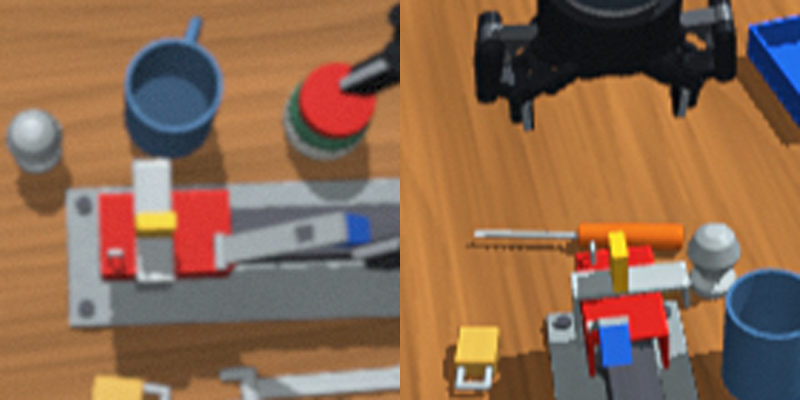

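The hasp is fully open, lying back with its blue tab over the tongue at crop (357,228). Now I'll straighten the tool and go above the yellow tab.

```bash
python3 -m jog '{"xyz":[[0.006,0.02,0],[0.013,0.04,0],[0.02,0.06,-0.02],[0.026,0.08,-0.05],[0.026,0.08,-0.08],[0.026,0.08,-0.08],[0.026,0.08,-0.08],[0.026,0.08,-0.08]],"twist":[[-0.12,0.011,0],[-0.23,0.022,0],[-0.34,0.033,0],[-0.464,0.045,0],[-0.464,0.045,0],[-0.464,0.045,0],[-0.464,0.045,0],[-0.464,0.045,0]]}'
python3 - <<'E'
from h import *
c=eyes.get_calibration("wrist");im=eyes.capture("wrist")
for ce,s in blobs(im,"y",(0,0,640,400),60): print(ce,s,plane(c,*ce,.151).round(4),plane(c,*ce,.145).round(4))
print(proj(c,[.5675,-.0225,.151]))
st=manip.read_state();r=R.from_quat(st["eef_rot"],scalar_first=True).as_matrix();print(st["ee_pos"],r.round(3))
E
```

```text
clock: 8.0
ee_pos: [0.5678, -0.0214, 0.2364]
eef_rot: [-0.003, 0.741, 0.672, -0.001]
ft_force: [0.3, 0.1, 0.5]
finger_gap: 0.0853
[315.7 195.7] [310, 182, 13, 29, 344] [ 0.5668 -0.0241  0.151 ] [ 0.5666 -0.0258  0.145 ]
[316.29060393 193.92075048]
[ 0.56821897 -0.02199744  0.2369289 ] [[ 0.099  0.995 -0.004]
 [ 0.995 -0.099  0.002]
 [ 0.002 -0.004 -1.   ]]
```

```bash
python3 -m jog '{"xyz":[[-0.001,-0.001,-0.03],[-0.001,-0.001,-0.06],[-0.001,-0.001,-0.09],[-0.001,-0.001,-0.115],[-0.001,-0.001,-0.13],[-0.001,-0.001,-0.137],[-0.001,-0.001,-0.137]],"twist":[[0,0,0],[0,0,0],[0,0,0],[0,0,0],[0,0,0],[0,0,0],[0,0,0]]}' && python3 -m jog '{"xyz":[[0,0,0],[0,0,0],[0,0,0],[0,0,0],[0,0,0],[0,0,0],[0,0,0],[0,0,0]],"twist":[[0,0,0],[0,0,0],[0,0,0],[0,0,0],[0,0,0],[0,0,0],[0,0,0],[0,0,0]]}' -1
```

```text
clock: 8.63
ee_pos: [0.5673, -0.0249, 0.0997]
eef_rot: [-0.002, 0.742, 0.67, -0.001]
ft_force: [0.5, 0.5, 0.6]
finger_gap: 0.0854
clock: 9.3
ee_pos: [0.5671, -0.0248, 0.1003]
eef_rot: [-0.002, 0.742, 0.67, -0.001]
ft_force: [-3.5, -0.6, 6.0]
finger_gap: 0.0105
```

Gripped the yellow tab. Now I'll pull it 16 mm along hitch +y.

```bash
python3 -m jog '{"xyz":[[-0.004,0.0004,0],[-0.008,0.0008,0],[-0.012,0.0011,0],[-0.016,0.0015,0],[-0.016,0.0015,0],[-0.016,0.0015,0]],"twist":[[0,0,0],[0,0,0],[0,0,0],[0,0,0],[0,0,0],[0,0,0]]}'
python3 - <<'E'
from h import *
# lift arc: tongue pivot relative: grip point r0=(.298,.137-.075), TCP rel grip t=(0,-.038)
th=np.arange(1,15)*.026
X,W=arc(th,th,np.array([.298,.062]),np.array([0,-.038]))
for i,(x,w) in enumerate(zip(X,W)): print(i+1,x,w)
E
```

```text
clock: 9.8
ee_pos: [0.5537, -0.0235, 0.1007]
eef_rot: [-0.0, 0.742, 0.67, 0.001]
ft_force: [12.2, -1.4, -7.1]
finger_gap: 0.0108
1 [-0.0, -0.001, 0.008] [0.026, -0.002, 0.0]
2 [-0.0, -0.002, 0.015] [0.052, -0.005, 0.0]
3 [-0.0, -0.003, 0.023] [0.078, -0.007, 0.0]
4 [-0.0, -0.004, 0.031] [0.104, -0.01, 0.0]
5 [-0.001, -0.006, 0.038] [0.129, -0.012, 0.0]
6 [-0.001, -0.007, 0.046] [0.155, -0.015, 0.0]
7 [-0.001, -0.009, 0.054] [0.181, -0.017, 0.0]
8 [-0.001, -0.011, 0.061] [0.207, -0.02, 0.0]
9 [-0.001, -0.014, 0.068] [0.233, -0.022, 0.0]
10 [-0.002, -0.016, 0.076] [0.259, -0.025, 0.0]
11 [-0.002, -0.019, 0.083] [0.285, -0.027, 0.0]
12 [-0.002, -0.022, 0.09] [0.311, -0.03, 0.0]
13 [-0.002, -0.025, 0.097] [0.336, -0.032, 0.0]
14 [-0.003, -0.028, 0.105] [0.362, -0.035, 0.0]
```

It moved 13.4 mm. I'll pull slightly more, then start lifting while holding that pull.

```bash
python3 -m jog '{"xyz":[[-0.003,0.0003,0],[-0.0045,0.0004,0],[-0.0045,0.0004,0],[-0.0045,0.0004,0]],"twist":[[0,0,0],[0,0,0],[0,0,0],[0,0,0]]}'
```

```text
clock: 10.13
ee_pos: [0.552, -0.0234, 0.101]
eef_rot: [0.002, 0.742, 0.67, 0.003]
ft_force: [12.3, -0.8, -6.0]
finger_gap: 0.0106
```

```bash
python3 -m jog '{"xyz":[[-0.0035,-0.0005,0.004],[-0.0035,-0.001,0.008],[-0.0035,-0.002,0.015],[-0.0035,-0.003,0.023],[-0.0035,-0.003,0.023],[-0.0035,-0.003,0.023]],"twist":[[0.013,-0.001,0],[0.026,-0.002,0],[0.052,-0.005,0],[0.078,-0.007,0],[0.078,-0.007,0],[0.078,-0.007,0]]}'
```

```text
clock: 10.63
ee_pos: [0.5515, -0.0265, 0.1248]
eef_rot: [-0.023, 0.741, 0.67, 0.034]
ft_force: [13.7, 2.3, -5.6]
finger_gap: 0.0106
```

The tongue is lifting freely. I'll continue to about 0.36 rad.

```bash
python3 -m jog '{"xyz":[[-0.003,-0.002,0.015],[-0.0035,-0.004,0.031],[-0.004,-0.008,0.045],[-0.004,-0.013,0.06],[-0.005,-0.019,0.074],[-0.005,-0.025,0.084],[-0.005,-0.025,0.084],[-0.005,-0.025,0.084]],"twist":[[0.052,-0.005,0],[0.104,-0.01,0],[0.155,-0.015,0],[0.207,-0.02,0],[0.259,-0.025,0],[0.29,-0.028,0],[0.29,-0.028,0],[0.29,-0.028,0]]}'
python3 - <<'E'
from h import *
t=eyes.capture("top");s=eyes.capture("side");st=manip.read_state();print(st["ee_pos"],st["ft_force"],abs(st["qd"]).max(),st["finger_gap"])
cv2.imwrite("pics/f1.png",np.hstack([cv2.resize(t[120:260,270:410],(400,400),interpolation=2),cv2.resize(s[90:250,230:390],(400,400),interpolation=2)]))
E
```

```text
clock: 11.3
ee_pos: [0.5488, -0.0533, 0.2086]
eef_rot: [-0.119, 0.73, 0.658, 0.142]
ft_force: [12.8, -3.0, -8.3]
finger_gap: 0.0107
[ 0.54854085 -0.05299797  0.20815063] [12.42887086 -4.96693659 -9.25709786] 0.008668644878871326 0.01053179098385881
```

View pics/f1.png

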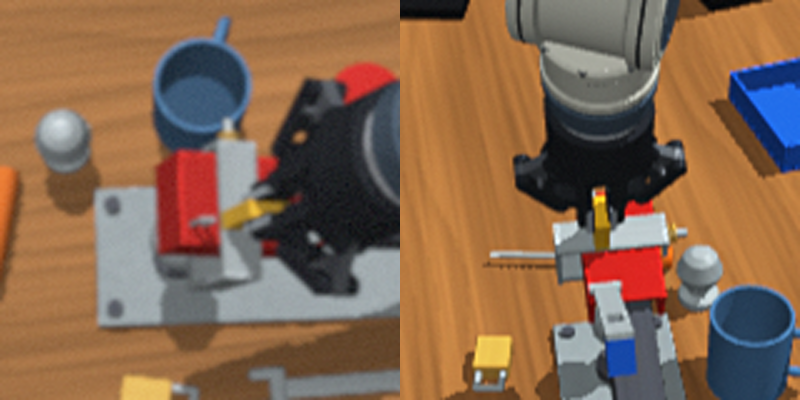

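The picture shows the coupler high above the ball, the hasp lying open, and the latch tab gripped and pulled. I'll check that the arm has settled, then hand in.

```bash
python3 - <<'E'
from h import *
from bench import ticket
a=manip.read_state()["ee_pos"]
for _ in range(6): eyes.capture("side")
s=manip.read_state();print(s["ee_pos"]-a,s["ee_pos"],abs(s["qd"]).max(),s["finger_gap"],s["ft_force"],s["clock"])
if np.linalg.norm(s["ee_pos"]-a)<.002: print(ticket.job_done())
E
```

```text
[-9.43161653e-05  1.27005352e-04 -2.01297938e-04] [ 0.54844653 -0.05287096  0.20794933] 0.0018384992378985391 0.010551813705184687 [12.69492856 -5.0897193  -9.78713347] 11.7
the job is handed in; nothing more can be done
None
```

The tongue is off the ball and held up, and I handed the job in at 11.7 s. I swung the hasp over backwards first and it stays open. Then I pulled the latch tab about 15 mm and lifted the tongue about 0.36 rad by the tab.

**Last checks:**
- **Motion:** the arm moved under 0.3 mm over the last 0.3 s.
- **Grip:** the gripper is still holding the tab (10.5 mm gap), with about 13 N of spring pull and 10 N of weight on it.
- **Lift:** the gripper rose about 108 mm, which should leave about 55 mm of air above the ball. I worked that out from the lift and did not measure the gap directly.
- **Bench:** in the last picture the hasp is open and the items in view (padlock, spare ball, mug and what shows of the others) look undisturbed. I did not measure their positions.

**Missed grip:** the first try at the hasp tab closed on nothing. The real fingertips sat about 20 mm above the reported tool point, so I went lower and the second grip held.

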